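Hold the glue pot's filler cap at the bleed mark

TASK

The glue pot has just been refilled and its pump is priming: find the pot's own filler cap among the washed parts in the steel tray (the large black cap with the bar grip), lift it out and set it into the pot's filler neck, lugs through the two slots, until it sits flat on the rim. Then twist it clockwise, seen from above, against its spring until the bar points at the single-rib bleed marks, halfway to the lock, and do not let it go over the lock click. Finish while still gripping the cap and holding it at the bleed marks (it springs back if let go), and leave the other parts and things where they are.

Things in the scene. Friction and masses are not known exactly. Their poses are not given: they have to be found in the camera images.
- cap: The filler cap, upright in the tray: black knurled disc 76 mm across (14 to 22 mm above the origin), bar grip on top (62 mm long along the cap's x, 12 mm thick along y, 22 to 54 mm above the origin), 39 mm aluminium plug below with a 34 mm shank. Origin: centre of its underside, z up. Half a turn makes no difference. 0.1 to 0.23 kg. Seated, the origin is 14 mm under the neck's top.
- cap_lug (a point): Outer tip of one of the cap's two lugs, at its underside. The lugs stand out from the shank along the cap's +x and -x, under the ends of the bar, to 29 mm from the axis: 10 mm wide, tips chamfered to 4 mm wide, 5 mm high (0 to 5 mm above the cap's origin).
- pot: The fixed stainless glue pot, 125 mm across, with a gauge, valve and carrying handles, all below the neck. Origin: centre of its foot on the riser; z up. Its x axis runs along the two lug slots of the filler neck (gauge on the -x side). The neck is an aluminium collar 92 mm across, its flat top 130 mm above the origin.
- neck_mouth (a point): Centre of the neck's flat top, on its axis. The neck has a 44 mm hole with two slots, 15 mm wide, reaching 31.5 mm from the axis along the pot's +x and -x; its flange is 7 mm thick and the lugs turn below it. Stops there block anticlockwise turning beyond some 10 degrees. From about 76 degrees clockwise the lugs push two sprung plungers aside, which click in behind them near 90.
- bleed_mark (a point): One of the two bleed marks: a single raised rib on the collar's rim, 42 mm from the axis, 50 degrees clockwise (seen from above) from the slot on the pot's +x side; the other is across the neck from it. The other raised marks: a dot at each slot (open) and a pair of ribs 100 degrees clockwise from each slot (lock).
- rotor (a joint): Sprung rotor inside the neck, pushed round by the cap's lugs: 0 at rest, growing clockwise, rad. The lugs meet it some 7 degrees past the slots' middle, so it reads about 0.12 less than the cap's turn: about 0.75 at the bleed marks, 1.6 locked; beyond 1.42 the cap is over the click. Its spring turns the cap back with 0.06 N m at 0, 0.1 N m at the bleed marks.
- tray: The fixed steel tray on the riser, 200 (x) by 290 (y) by 40 mm high, floor 4 mm thick. Origin: centre of its underside. Six washed parts stand upright on its floor, about 90 mm apart, in any order.
- dust_cap: Another cap in the tray, not the one: black disc 64 mm across with a round knob 26 mm thick, no lugs, 46 mm high. Origin at its underside.
- gun_cap: A small cap in the tray, not the one: disc 46 mm across with a 36 by 9 mm bar, 37 mm high, no lugs. Origin at its underside.
- strainer: Steel strainer cup in the tray, 45 mm across, 52 mm high. Origin at its underside.
- nozzle: Brass cone nozzle standing in the tray, 26 mm across, 52 mm high. Origin at its underside.
- coupling: Brass hex coupling standing in the tray, 28 mm across, 44 mm high. Origin at its underside.
- spanner: Steel spanner, 170 mm long, lying on the riser in front of the pot; leave it.
- terminal: Black handheld terminal, 149 by 72 by 23 mm, lying on the bench right of the riser; leave it.
- mug: Dark mug, 106 mm high, on the bench left of the riser; leave it.
- label_roll: Small white label roll, 72 mm across, 52 mm high, on the bench at the right front; leave it.
- riser: The fixed plywood riser over the parcels on the bench, 320 (x) by 680 (y) mm, its flat top 130 mm above the bench; tray, pot and spanner stand on it. Origin: under its centre, at bench height.
- pen: Black ball pen, 145 mm long, lying on the riser behind the pot; leave it.

How it is judged:
By the outcome, as a careful person would: the job done as asked, in the order asked, and still so for the second after the job is handed in, while the arm keeps its last pose, push and grip.
It also fails if it takes over 45 s, if anything falls off the work surface, if the arm or the gripper's body presses on something with over 40 N, if the wrist force passes 120 N, or if a joint passes its speed limit or range.

ROBOT

A 6-joint arm with a two-finger parallel gripper is mounted at the origin on a cart in front of the work surface, level with it; the furniture and walls round the work are solid. World frame = base frame: x ahead of the robot, y to its left, z up, the work surface at z = 0. Lengths are in mm, angles in degrees, forces in N, time in s.
With the tool pointing down it reaches from about 300 to 950 mm from the base axis. Payload 3.1 kg.
Tool frame: the origin (TCP) lies at the very end of the fingers, on their centre line; the grasp point (between the pads) lies 19 mm behind it (bot.grasp_offset is the distance from the TCP to the grasp point, in mm); z points along the fingers, y is the line along which they close (so a half turn about z gives the same grasp; the last joint's range is limited). The gripper opens to 85 mm and grips with 20 to 120 N. Pads are 22 mm wide; open, the fingers measure 114 mm over their backs; the gripper's body (76 mm by 85 mm) begins 54 mm behind the grasp point. The pads swing forward as they close: fully open they stand 13 mm farther back than shut.
Start: joints at [72.095, 17.653, 93.61, -0, 68.738, -3.994], TCP at [150.289, 606.667, 231.272] pointing down, gripper open.
Joint ranges: [-175.34, 175.34], [-45.06, 112.39], [2.9, 150.54], [-68.45, 248.45], [3.09, 151.38], [-168.51, 168.51]. Speed limits (degrees/s): [159.86, 159.86, 180, 180, 180, 180].

INTERFACE

Orientations are given as a 3x3 rotation matrix whose columns are the frame's x, y, z axes.
In Python, from station import bot gives the robot as it stands.
- The arm moves only by the shell command python3 -m inch 'ROWS' [OPENING] [FORCE]. ROWS is JSON, a list of rows, each an object of numbers: "dx", "dy", "dz": the shift along the tool's x, y, z in units of 0.15 m (1.0 is 0.15 m); "wx", "wy", "wz": the turn, a rotation vector about the tool's x, y, z in units of 60 degrees (1.0 is 60 degrees). A call has 1 to 5 rows; each row shifts and turns the commanded pose from where the row before left it, along the tool's axes as they then stand; what a row does not reach is not made up. A row lasts 1/12 s, in which the tool goes at most 41.7 mm and 7.16 degrees, less where a joint would pass 70% of its speed; a pose out of reach is approached as far as the arm can. A call with a number of a shift or a turn outside -1 to 1 is refused whole. A call with a gripper value outside its range is refused whole. OPENING is the opening, from 0 (shut) to 1 (fully open), set as the call begins (- or left out, the last holds). The fingers move at their own pace and stop on an object; FORCE is the grip in N (left out, the last holds). Time passes only in rows, so rows that do not move let the fingers close. It gives the time, the measured TCP pose, the force, the opening and the grip force at its end, in the units of the state.
- bot.get_obs(): the state, without advancing time (a new reading comes with each control period).
- bot.snapshot(name): name is "scene" or "top"; returns a dict with "color" (420x560x3 uint8, red, green, blue), "vertical_fov" (degrees; the focal length in pixels is half the picture's height over the tangent of half this angle, whatever the lens; pixels are square), "cx", "cy" (the principal point, pixels), "world_to_cam" (4x4, takes a point from world to camera coordinates). Camera axes: x right, y down, z forward; pixel columns grow to the right and rows downward; lengths in mm; the calibration is good to about 2 mm. A picture is of the moment at which its call begins. There is no depth.
- bot.finish_job(): hands the job in; it is judged then, once.
The state is a dict: "t": time; "q": joint angles; "joint_velocities": joint speeds; "joint_efforts": joint torques, N m; "tcp_pos": TCP position; "tool_rot": TCP orientation; "force": force on the tool from outside, world axes, zero at the start; "moment": the same for the moment, N m; "width": opening from 0.0 (shut) to 1.0 (fully open); "grasp_force": force on a finger pad.
Only numpy, scipy, OpenCV 4.12 (cv2) and the standard library are available. Lean on these libraries where they do the work, as an engineer would, in place of code of your own. Each camera call takes 0.05 s, during which the arm holds its last target. There are 200 camera calls.

## Working session

There is one attempt and no reset: what is moved stays moved. The work goes in short steps, Python scripts to look and compute and a shell command to move; the robot and the scene stay as the last step left them, time stands still between calls to the robot, and variables do not carry over. Pictures are saved under pics/ and viewed, at most 10 in all, crops included, and the job is handed in when it is done.

```bash
mkdir -p pics
python3 - <<'E'
from station import bot
import cv2,pickle
d={}
for n in("scene","top"):
    s=bot.snapshot(n);d[n]=s
    cv2.imwrite(f"pics/{n}0.png",s["color"][:,:,::-1]);print(n,s["vertical_fov"],s["cx"],s["cy"],s["world_to_cam"].round(3).tolist())
pickle.dump(d,open("s0.pkl","wb"))
o=bot.get_obs();print(o["t"],o["tcp_pos"],o["tool_rot"],o["width"],o["force"])
E
```

```text
scene 50.138421388918104 272.10595300310064 210.92830698424444 [[-0.891, -0.453, -0.002, 532.727], [-0.324, 0.64, -0.697, 247.985], [0.317, -0.62, -0.717, 1369.861], [0.0, 0.0, 0.0, 1.0]]
top 51.80633024983406 288.40507792790817 210.13612153994708 [[-0.025, -1.0, 0.014, 65.412], [-0.992, 0.023, -0.121, 563.444], [0.121, -0.017, -0.993, 1526.584], [0.0, 0.0, 0.0, 1.0]]
0.1 [150.07387818 605.9307222  230.15387602] [[-9.70662327e-01  2.40445954e-01 -6.23860634e-04]
 [ 2.40446734e-01  9.70660233e-01 -2.02005180e-03]
 [ 1.19843426e-04 -2.11079343e-03 -9.99997765e-01]] 0.9997824925535571 [ 0.68268166 -0.35129776  0.56606545]
```

View pics/scene0.png

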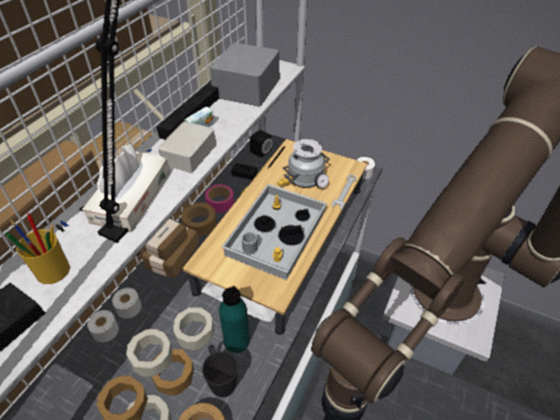

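View pics/top0.png

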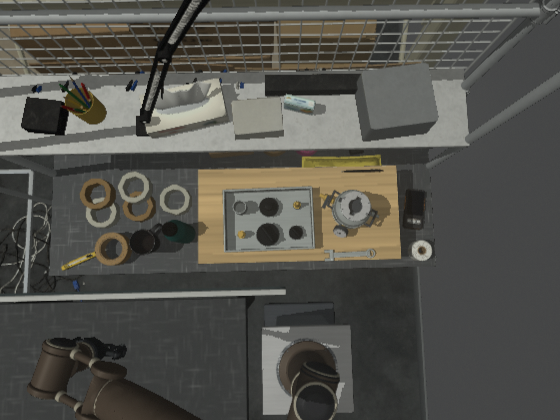

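The wide views show the tray at top (268,219) and the pot at top (353,208). The tray has black caps at (269,206), (267,234) and (296,232). Next I enlarge them.

Run:
```python
import pickle,cv2,numpy as np
d=pickle.load(open("s0.pkl","rb"))
t=d["top"]["color"][:,:,::-1];s=d["scene"]["color"][:,:,::-1]
f=lambda im,x,y,w,h,k:cv2.resize(im[y:y+h,x:x+w],None,fx=k,fy=k,interpolation=cv2.INTER_CUBIC)
a=f(t,215,180,100,75,4);b=f(t,320,175,100,75,4);c=f(s,220,180,110,100*75//100,4)[:, :400];e=f(s,270,125,100,75,4)
im=np.vstack([np.hstack([a,b]),np.hstack([c,e])]);im=np.clip(im.astype(float)*1.0,0,255)
im=(255*(im/255)**.6).astype(np.uint8)
cv2.imwrite("pics/crop1.png",im)
```

```text
(no output)
```

View pics/crop1.png

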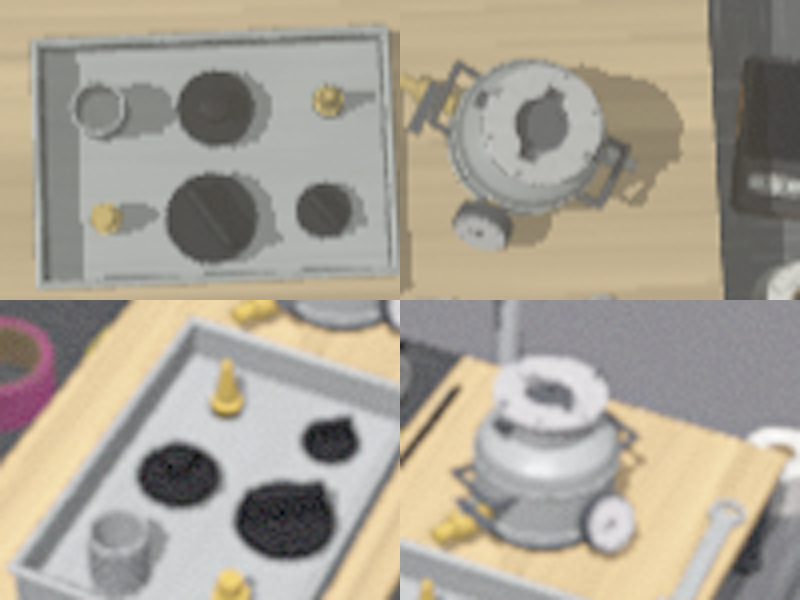

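```bash
cat > h.py <<'E'
import numpy as np
def rays(s,px):
    px=np.atleast_2d(px).astype(float);M=s["world_to_cam"];f=210/np.tan(np.radians(s["vertical_fov"]/2))
    d=np.c_[(px[:,0]-s["cx"])/f,(px[:,1]-s["cy"])/f,np.ones(len(px))]@M[:3,:3]
    return -M[:3,:3].T@M[:3,3],d
def plane(s,px,z):
    c,d=rays(s,px);return c+d*((z-c[2])/d[:,2])[:,None]
def proj(s,P):
    M=s["world_to_cam"];f=210/np.tan(np.radians(s["vertical_fov"]/2));p=np.atleast_2d(P)@M[:3,:3].T+M[:3,3]
    return np.c_[f*p[:,0]/p[:,2]+s["cx"],f*p[:,1]/p[:,2]+s["cy"]]
E
python3 - <<'E'
import pickle,cv2,numpy as np
from h import *
d=pickle.load(open("s0.pkl","rb"))
out=[]
for n,(x,y,w,h),(nx,ny,nw,nh),c0 in(("top",(250,218,36,34),(335,190,44,38),(267.7,234)),("scene",(274,222,36,34),(285,132,44,38),(291,235))):
    s=d[n];g=cv2.cvtColor(s["color"],cv2.COLOR_RGB2GRAY)
    for (a,b,ww,hh) in((x,y,w,h),(nx,ny,nw,nh)):
        c=g[b:b+hh,a:a+ww].astype(float)
        if ww==36: c=np.clip((c-5)/(60 if n=="top" else 45),0,1)*255
        else: c=np.clip((c-50)/(180),0,1)*255
        out.append(cv2.resize(cv2.resize(c.astype(np.uint8),None,fx=9,fy=9,interpolation=cv2.INTER_CUBIC),(396,300)))
    c=g[y:y+h,x:x+w]
    print(n);
    print(c[5:32:1,4:34].tolist() if n=="top" else "")
cv2.imwrite("pics/crop2.png",np.vstack([np.hstack(out[:2]),np.hstack(out[2:])]))
E
```

```text
top
[[141, 140, 140, 140, 140, 140, 141, 140, 130, 122, 115, 112, 67, 69, 71, 92, 94, 116, 113, 83, 93, 124, 124, 126, 138, 139, 138, 138, 139, 139], [142, 141, 141, 142, 141, 141, 139, 120, 91, 68, 39, 39, 38, 38, 39, 39, 39, 46, 45, 62, 81, 90, 91, 94, 123, 126, 139, 139, 139, 140], [143, 141, 142, 142, 141, 140, 121, 67, 38, 37, 39, 39, 39, 39, 37, 37, 38, 39, 39, 39, 54, 79, 91, 91, 91, 96, 140, 139, 141, 139], [142, 141, 141, 142, 139, 117, 69, 43, 36, 35, 36, 37, 37, 37, 33, 33, 34, 38, 38, 39, 39, 51, 82, 92, 91, 95, 128, 140, 140, 141], [141, 140, 141, 139, 119, 53, 41, 37, 39, 37, 33, 34, 33, 34, 35, 34, 33, 35, 37, 39, 39, 39, 55, 81, 91, 92, 94, 127, 141, 141], [141, 141, 142, 134, 67, 40, 39, 36, 44, 42, 36, 32, 33, 33, 33, 34, 35, 33, 35, 39, 39, 38, 42, 57, 85, 91, 92, 95, 128, 141], [143, 143, 142, 114, 39, 39, 40, 37, 38, 43, 37, 36, 32, 34, 33, 34, 34, 33, 35, 36, 39, 39, 39, 44, 71, 92, 91, 92, 97, 142], [144, 144, 139, 56, 40, 39, 39, 39, 36, 39, 42, 37, 33, 32, 34, 33, 34, 33, 34, 34, 37, 38, 39, 40, 56, 85, 91, 91, 97, 141], [144, 142, 120, 54, 40, 39, 40, 40, 39
[... 1792 characters left out ...]
 90, 58, 74, 57, 56, 60, 76, 93, 99, 104, 112, 111, 114, 138, 139, 140, 139, 139, 138, 139], [139, 139, 140, 140, 139, 139, 139, 139, 141, 140, 138, 108, 121, 108, 107, 109, 124, 141, 140, 140, 140, 141, 141, 141, 141, 140, 140, 140, 140, 141], [140, 141, 140, 140, 140, 139, 140, 140, 139, 141, 140, 139, 121, 121, 120, 123, 123, 122, 121, 121, 123, 122, 123, 123, 125, 128, 129, 125, 126, 128], [124, 126, 129, 127, 126, 128, 135, 137, 138, 138, 135, 130, 95, 95, 94, 101, 99, 102, 99, 98, 104, 101, 107, 108, 110, 117, 119, 111, 114, 116], [110, 113, 119, 116, 114, 116, 129, 133, 134, 133, 127, 123, 123, 122, 123, 124, 123, 128, 128, 127, 127, 128, 131, 132, 132, 131, 132, 130, 131, 129]]
scene
```

View pics/crop2.png

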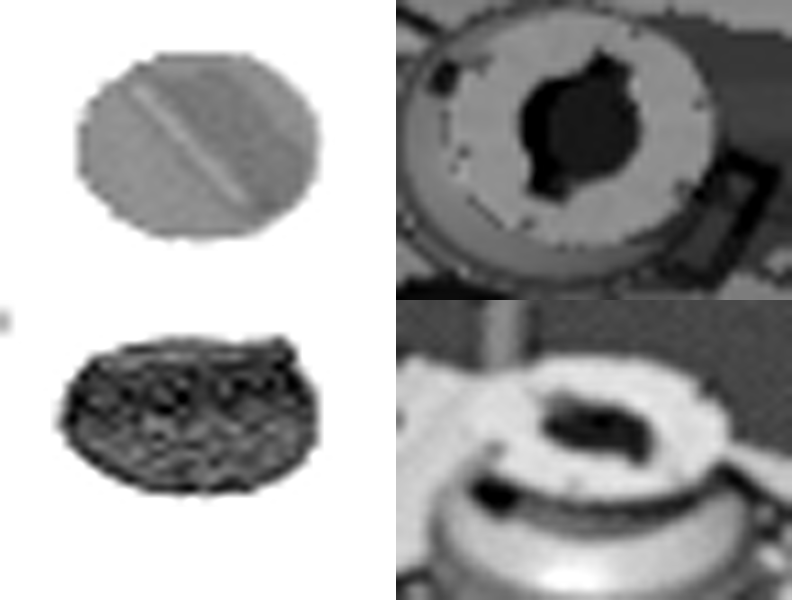

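```bash
cat > m.py <<'E'
import pickle,cv2,numpy as np
from h import *
d=pickle.load(open("s0.pkl","rb"))
def blob(g,lo,seed,win,k=8):
    x,y=int(seed[0]-win),int(seed[1]-win)
    c=cv2.resize(g[y:y+2*win,x:x+2*win],None,fx=k,fy=k,interpolation=cv2.INTER_LINEAR)
    n,l,st,ce=cv2.connectedComponentsWithStats((c<lo).astype(np.uint8))
    i=l[int((seed[1]-y)*k),int((seed[0]-x)*k)];m=(l==i).astype(np.uint8)
    q=max(cv2.findContours(m,cv2.RETR_EXTERNAL,cv2.CHAIN_APPROX_NONE)[0],key=len)[:,0].astype(float)
    return (q+.5)/k-.5+[x,y]
for n,cs,cl,ns,nl in(("top",(267.7,234),64,(356,206.5),75),("scene",(291,235),55,(308,148),110)):
    s=d[n];g=cv2.cvtColor(s["color"],cv2.COLOR_RGB2GRAY)
    print(n,"cam",rays(s,[0,0])[0].round(0))
    q=blob(g,cl,cs,24);P=plane(s,q,156)[:,:2].astype(np.float32)
    (c,r)=cv2.minEnclosingCircle(P);e=cv2.fitEllipse(P);print(" cap",c,r,e)
    q=blob(g,nl,ns,20);P=plane(s,q,260)[:,:2].astype(np.float32)
    M=cv2.moments(P.reshape(-1,1,2));c=np.array([M["m10"],M["m01"]])/M["m00"]
    a=.5*np.degrees(np.arctan2(2*M["mu11"],M["mu20"]-M["mu02"]))
    r=np.linalg.norm(P-c,axis=1);rect=cv2.minAreaRect(P)
    th=np.degrees(np.arctan2(P[:,1]-c[1],P[:,0]-c[0]))
    t1=[P[(abs((th-a-o+180)%360-180)<30)&(r>26)].mean(0) for o in(0,180)]
    v=t1[0]-t1[1]
    print(" hole",c,"area",M["m00"],"axis",a,"rmax",r.max(),"rect",rect,"tips",t1,np.degrees(np.arctan2(v[1],v[0])))
s=d["top"];g=cv2.cvtColor(s["color"],cv2.COLOR_RGB2GRAY).astype(float)
pts=[]
for y in range(228,241):
    x0=262.5+(y-228)*0.74
    xs=np.arange(int(x0)-2,int(x0)+4);w=np.clip(g[y,xs]-37.5,0,None);
    # exclude left flat disc part by ridge peak
    p=xs[np.argmax(w)];k=np.arange(p-1,p+2);w=np.clip(g[y,k]-36,0,None);pts.append([(k*w).sum()/w.sum(),y])
pts=np.array(pts);L=plane(s,pts,188)
vx,vy,x,y=cv2.fitLine(L[:,:2].astype(np.float32),cv2.DIST_HUBER,0,.01,.01).ravel()
print("bar",np.degrees(np.arctan2(vy,vx)),x,y,L[[0,-1],:2])
E
python3 m.py
```

```text
top cam [ 377.   78. 1583.]
 cap (471.96380615234375, 124.296142578125) 37.85348129272461 ((471.9757995605469, 124.13835144042969), (72.32671356201172, 74.31657409667969), 173.96022033691406)
 hole [ 546.79028607 -149.58203005] area 1370.5098784179427 axis -26.902438929952048 rmax 29.38157022380867 rect ((546.9580078125, -149.7837677001953), (51.77775192260742, 38.58316421508789), 6.840414047241211) tips [array([ 571.6488 , -161.83896], dtype=float32), array([ 521.69446, -137.3282 ], dtype=float32)] -26.135487
scene cam [ 121.  933. 1156.]
 cap (467.2964172363281, 125.51456451416016) 40.799903869628906 ((468.9475402832031, 128.24472045898438), (72.0731201171875, 76.62400817871094), 172.2529296875)
 hole [ 544.61494563 -145.42478403] area 872.7482631895691 axis -5.630203198319703 rmax 23.644406348142574 rect ((543.947265625, -145.97657775878906), (39.79783248901367, 28.959270477294922), 4.942440032958984) tips [array([nan, nan], dtype=float32), array([nan, nan], dtype=float32)] nan
bar 35.306416 470.88443 126.342606 [[489.95077609 139.73460447]
 [450.55116468 112.31092149]]m.py:21: RuntimeWarning: Mean of empty slice.
  t1=[P[(abs((th-a-o+180)%360-180)<30)&(r>26)].mean(0) for o in(0,180)]
  ret = um.true_divide(
```

```bash
cat > m2.py <<'E'
import io,contextlib
with contextlib.redirect_stdout(io.StringIO()):
    import warnings;warnings.simplefilter("ignore");from m import *
for n,ns,ths in(("top",(356,206.5),(60,75,90,100,110)),("scene",(308,148),(90,110,130,150,165))):
    s=d[n];g=cv2.cvtColor(s["color"],cv2.COLOR_RGB2GRAY)
    print(n,"collar lvl",np.percentile(g[195:218,345:368] if n=="top" else g[140:155,296:325],[5,50,90]))
    for t in ths:
        P=plane(s,blob(g,t,ns,20),260)[:,:2].astype(np.float32);M=cv2.moments(P.reshape(-1,1,2));c=np.array([M["m10"],M["m01"]])/M["m00"]
        r=np.linalg.norm(P-c,axis=1);th=np.arctan2(*(P-c).T[::-1])
        k=r>25
        a2=.5*np.degrees(np.angle(np.exp(2j*th[k]).sum()))
        print(t,c.round(1),"A",round(M["m00"]),"rmax",r.max().round(1),"ax",.5*np.degrees(np.arctan2(2*M["mu11"],M["mu20"]-M["mu02"])).round(1),a2.round(1))
# bar corner/ collar checks: collar outline from bright mask, scene
for n,ns,t in(("top",(356,206.5),118),("scene",(308,148),175)):
    s=d[n];g=cv2.cvtColor(s["color"],cv2.COLOR_RGB2GRAY);x,y=int(ns[0])-24,int(ns[1])-24
    print(n);
    print("\n".join(" ".join(f"{v:3d}" for v in r) for r in g[y+4:y+46:2,x:x+48:2]))
E
python3 m2.py
```

```text
top collar lvl [ 50. 146. 152.]
60 [ 547.9 -151.4] A 15124 rmax 89.1 ax -32.35 63.1
75 [ 546.8 -149.6] A 1371 rmax 29.4 ax -26.9 -26.2
90 [ 546.6 -150. ] A 1550 rmax 30.5 ax -26.05 -26.7
100 [ 546.5 -150.1] A 1645 rmax 31.0 ax -25.25 -26.3
110 [ 546.4 -150.1] A 1738 rmax 31.9 ax -24.65 -26.3
scene collar lvl [ 70. 185. 207.]
90 [ 544.1 -145.3] A 658 rmax 21.0 ax 3.4 0.0
110 [ 544.6 -145.4] A 873 rmax 23.6 ax -5.65 0.0
130 [ 545.1 -145.6] A 1086 rmax 26.4 ax -13.2 -29.7
150 [ 545.4 -145.8] A 1300 rmax 28.3 ax -17.7 -29.3
165 [ 545.6 -145.9] A 1480 rmax 29.8 ax -20.55 -28.4
top
146 144 145 145 145 145 139 137 137 138 138 139 139 141 142 141 142 142 144 143 143 144 143 145
141 141 141 141 142 143 143 143 144 143 144 144 145 145 146 146 146 146 147 145 148 147 147 147
138  83 126 140 140 140 138 128  99  99  93 110 102 123 142 146 145 146 147 148 148 147 148 148
124  65  70  87 137 126  94 115 121 138 150 149 149 142 116  99  93  93  94 133 149 149 150 150
 78 123 149  96  94 110 122 142 153 152 149 149 148 142 146 135 117  90  90  90  89  89  89 126
 64  97 131 101 109 122 128 147 149 1
[... 2820 characters left out ...]
 162  86  56 129 179 189 190
194 194 186 151 143  54  50  77 120 166 162 183 190 185 176 152 113  92 102 110  65 119 175 193
194 195 177 154 172 128  71 106 114 116  97  95  89  84  82  73  77 122 157 148  98 120  92 176
194 196 156 141 175 181 160 169 139 130 125 126 114 109 110 123 160 172 162 149 101  95 116 176
193 196 156 130 174 187 188 193 192 185 166 153 156 163 177 186 184 176 166 142  99 100 147 188
195 187 144 118 147 181 187 191 197 206 210 211 205 197 193 189 186 179 164 122 115 182 142 129
153 110  93 132 121 146 176 194 207 228 230 226 214 198 196 187 182 161 125 104 114 129 140 156
 68 122 121 116 128 127 133 152 179 211 218 224 208 190 180 160 146 123 116 123  94 110 167 188
```

```bash
python3 -m inch '[{"dz":-0.22},{"dz":-0.22},{"dx":-0.2,"dy":-0.18},{"dx":-0.2,"dy":-0.18},{"dx":-0.2,"dy":-0.18}]' 0.5 60; python3 -m inch '[{"dx":-0.2,"dy":-0.18},{"dx":-0.2,"dy":-0.18},{"dx":-0.2,"dy":-0.18},{"dx":-0.2,"dy":-0.18},{"dx":-0.2,"dy":-0.18}]'; python3 -m inch '[{"dx":-0.2,"dy":-0.18},{"dx":-0.2,"dy":-0.18},{"dx":-0.2,"dy":-0.18},{"dx":-0.2,"dy":-0.18},{"dx":-0.2,"dy":-0.18}]'
cat > go.py <<'E'
import sys,numpy as np
from station import bot
o=bot.get_obs();R=np.array(o["tool_rot"]);p=np.array(o["tcp_pos"])
print("t",round(o["t"],2),"p",p.round(1),"yaw",np.degrees(np.arctan2(R[1,0],R[0,0])).round(2),"z",R[:,2].round(4),"q6",np.round(o["q"][5],1),"w",round(o["width"],3),"F",np.round(o["force"],1),"M",np.round(o["moment"],2),"g",np.round(o["grasp_force"],1))
if len(sys.argv)>3:
    v=R.T@(np.array(list(map(float,sys.argv[1:4])))-p);print("mm",v.round(1),"units",(v/150).round(4))
if len(sys.argv)>4:
    a=(np.degrees(np.arctan2(R[1,0],R[0,0]))-float(sys.argv[4])+180)%360-180;print("wz deg",a,"units",a/60)
E
python3 go.py 472 124.2 290 215.3
```

```text
t 0.1 p [150.1 605.9 230.2] yaw 166.09 z [-6.e-04 -2.e-03 -1.e+00] q6 -4.0 w 1.0 F [ 0.7 -0.4  0.6] M [-0.03 -0.04 -0.04] g 0.0
mm [-428.3 -390.3  -59.1] units [-2.8554 -2.6021 -0.3938]
wz deg -49.212908530894 units -0.8202151421815667invalid input
invalid input
invalid input
```

```bash
python3 -m inch '[{"dx":0,"dy":0,"dz":-0.22,"wx":0,"wy":0,"wz":0},{"dx":0,"dy":0,"dz":-0.22,"wx":0,"wy":0,"wz":0}]' 0.5 60; python3 go.py
```

```text
t: 0.27
tcp_pos: [149.5, 604.2, 293.8]
tool_rot: [[-0.971, 0.24, -0.003], [0.24, 0.971, -0.008], [0.001, -0.009, -1.0]]
force: [-0.0, 1.4, -0.3]
width: 0.746
grasp_force: 0.0
t 0.27 p [149.5 604.2 293.8] yaw 166.09 z [-0.0027 -0.0084 -1.    ] q6 -4.0 w 0.746 F [-0.   1.4 -0.3] M [ 0.08 -0.03  0.03] g 0.0
```

All six keys are needed. Moving across.

```bash
python3 -m inch '[{"dx":-0.2,"dy":-0.18,"dz":0,"wx":0,"wy":0,"wz":0},{"dx":-0.2,"dy":-0.18,"dz":0,"wx":0,"wy":0,"wz":0},{"dx":-0.2,"dy":-0.18,"dz":0,"wx":0,"wy":0,"wz":0},{"dx":-0.2,"dy":-0.18,"dz":0,"wx":0,"wy":0,"wz":0},{"dx":-0.2,"dy":-0.18,"dz":0,"wx":0,"wy":0,"wz":0}]' >/dev/null
python3 -m inch '[{"dx":-0.2,"dy":-0.18,"dz":0,"wx":0,"wy":0,"wz":0},{"dx":-0.2,"dy":-0.18,"dz":0,"wx":0,"wy":0,"wz":0},{"dx":-0.2,"dy":-0.18,"dz":0,"wx":0,"wy":0,"wz":0},{"dx":-0.2,"dy":-0.18,"dz":0,"wx":0,"wy":0,"wz":0},{"dx":-0.2,"dy":-0.18,"dz":0,"wx":0,"wy":0,"wz":0}]' >/dev/null
python3 -m inch '[{"dx":-0.2,"dy":-0.18,"dz":0,"wx":0,"wy":0,"wz":0},{"dx":-0.2,"dy":-0.18,"dz":0,"wx":0,"wy":0,"wz":0},{"dx":-0.2,"dy":-0.18,"dz":0,"wx":0,"wy":0,"wz":0},{"dx":-0.2,"dy":-0.18,"dz":0,"wx":0,"wy":0,"wz":0},{"dx":0,"dy":0,"dz":0,"wx":0,"wy":0,"wz":-0.115}]' >/dev/null
python3 -m inch '[{"dx":0,"dy":0,"dz":0,"wx":0,"wy":0,"wz":-0.115},{"dx":0,"dy":0,"dz":0,"wx":0,"wy":0,"wz":-0.115},{"dx":0,"dy":0,"dz":0,"wx":0,"wy":0,"wz":-0.115},{"dx":0,"dy":0,"dz":0,"wx":0,"wy":0,"wz":-0.115},{"dx":0,"dy":0,"dz":0,"wx":0,"wy":0,"wz":-0.115}]' >/dev/null
python3 -m inch '[{"dx":0,"dy":0,"dz":0,"wx":0,"wy":0,"wz":-0.115},{"dx":0,"dy":0,"dz":0,"wx":0,"wy":0,"wz":0},{"dx":0,"dy":0,"dz":0,"wx":0,"wy":0,"wz":0}]' >/dev/null
python3 go.py 472 124.2 210 215.3
```

```text
t 2.18 p [466.8 138.7 296.9] yaw -145.78 z [-8.e-04 -2.e-04 -1.e+00] q6 -112.8 w 0.499 F [-0.7  0.3 -0.5] M [-0.    0.06  0.03] g 0.0
mm [  3.8 -15.   86.9] units [ 0.0251 -0.0998  0.579 ]
wz deg -1.084949739927822 units -0.018082495665463702
```

```bash
python3 -m inch '[{"dx":0.025,"dy":-0.1,"dz":0.1,"wx":0,"wy":0,"wz":-0.018},{"dx":0,"dy":0,"dz":0.24,"wx":0,"wy":0,"wz":0},{"dx":0,"dy":0,"dz":0.24,"wx":0,"wy":0,"wz":0},{"dx":0,"dy":0,"dz":0,"wx":0,"wy":0,"wz":0},{"dx":0,"dy":0,"dz":0,"wx":0,"wy":0,"wz":0}]' >/dev/null
python3 go.py 472 124.2 162 215.3
```

```text
t 2.6 p [470.4 123.9 208.4] yaw -144.63 z [-0.0059 -0.001  -1.    ] q6 -115.7 w 0.504 F [-1.  -0.1  0.6] M [ 0.02  0.03 -0.01] g 0.0
mm [-1.7 -0.8 46.4] units [-0.0115 -0.0055  0.3092]
wz deg 0.07107030489237331 units 0.0011845050815395552
```

Run:
```python
from station import bot
import cv2,numpy as np
f=lambda im,x,y,w,h:cv2.resize(im[y:y+h,x:x+w,::-1],(400,400),interpolation=cv2.INTER_CUBIC)
a=f(bot.snapshot("top")["color"],225,190,80,80);b=f(bot.snapshot("scene")["color"],250,190,80,80)
cv2.imwrite("pics/pre.png",(255*(np.hstack([a,b])/255.)**.5).astype(np.uint8))
```

```text
(no output)
```

View pics/pre.png

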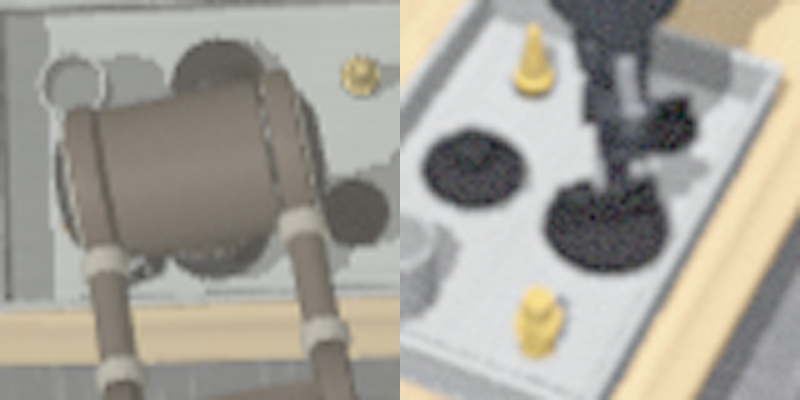

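The fingers straddle the cap's bar in the scene view (right half, ~(612,190)), and the neighbouring parts are clear. I go down and grip.

```bash
python3 -m inch '[{"dx":-0.01,"dy":-0.005,"dz":0.16,"wx":0,"wy":0,"wz":0},{"dx":0,"dy":0,"dz":0.1,"wx":0,"wy":0,"wz":0},{"dx":0,"dy":0,"dz":0.05,"wx":0,"wy":0,"wz":0},{"dx":0,"dy":0,"dz":0,"wx":0,"wy":0,"wz":0},{"dx":0,"dy":0,"dz":0,"wx":0,"wy":0,"wz":0}]' >/dev/null
python3 go.py 472 124.2 162 215.3
```

```text
t 3.12 p [475.3 124.8 165.3] yaw -144.54 z [ 2.4e-03  4.0e-04 -1.0e+00] q6 -115.8 w 0.502 F [0.6 0.5 0.8] M [ 0.02 -0.02  0.02] g 0.0
mm [3.  1.4 3.3] units [0.0202 0.0094 0.022 ]
wz deg 0.16062691935638895 units 0.0026771153226064826
```

```bash
python3 -m inch '[{"dx":0.015,"dy":0.006,"dz":0.02,"wx":0,"wy":0,"wz":0},{"dx":0,"dy":0,"dz":0,"wx":0,"wy":0,"wz":0},{"dx":0,"dy":0,"dz":0,"wx":0,"wy":0,"wz":0}]' >/dev/null
python3 go.py 472 124.2 162 215.3
python3 -m inch '[{"dx":0,"dy":0,"dz":0,"wx":0,"wy":0,"wz":0},{"dx":0,"dy":0,"dz":0,"wx":0,"wy":0,"wz":0},{"dx":0,"dy":0,"dz":0,"wx":0,"wy":0,"wz":0},{"dx":0,"dy":0,"dz":0,"wx":0,"wy":0,"wz":0},{"dx":0,"dy":0,"dz":0,"wx":0,"wy":0,"wz":0}]' 0 60 >/dev/null
python3 -m inch '[{"dx":0,"dy":0,"dz":0,"wx":0,"wy":0,"wz":0},{"dx":0,"dy":0,"dz":0,"wx":0,"wy":0,"wz":0},{"dx":0,"dy":0,"dz":0,"wx":0,"wy":0,"wz":0},{"dx":0,"dy":0,"dz":0,"wx":0,"wy":0,"wz":0}]' >/dev/null
python3 go.py 472 124.2 162 215.3
```

```text
t 3.37 p [472.2 124.1 161.6] yaw -144.53 z [ 1.4e-03  2.0e-04 -1.0e+00] q6 -115.9 w 0.499 F [-0.2 -0.9  0.6] M [-0.02  0.04  0.02] g 0.0
mm [ 0.1  0.2 -0.4] units [ 0.0004  0.0015 -0.0027]
wz deg 0.16637562466672762 units 0.0027729270777787935
t 4.12 p [471.8 124.  160.9] yaw -144.54 z [ 1.e-04  1.e-04 -1.e+00] q6 -115.9 w 0.131 F [-1.5  0.1  0.5] M [0.06 0.09 0.02] g 60.2
mm [-0.2  0.  -1.1] units [-0.0016  0.0003 -0.0075]
wz deg 0.16410924562876517 units 0.0027351540938127528
```

```bash
python3 -m inch '[{"dx":0,"dy":0,"dz":-0.1,"wx":0,"wy":0,"wz":0},{"dx":0,"dy":0,"dz":-0.22,"wx":0,"wy":0,"wz":0},{"dx":0,"dy":0,"dz":-0.22,"wx":0,"wy":0,"wz":0},{"dx":0,"dy":0,"dz":-0.22,"wx":0,"wy":0,"wz":0},{"dx":0,"dy":0,"dz":-0.22,"wx":0,"wy":0,"wz":0}]' >/dev/null
python3 -m inch '[{"dx":0,"dy":0,"dz":-0.16,"wx":0,"wy":0,"wz":0},{"dx":0,"dy":0,"dz":0,"wx":0,"wy":0,"wz":0.115},{"dx":0,"dy":0,"dz":0,"wx":0,"wy":0,"wz":0.115},{"dx":0,"dy":0,"dz":0,"wx":0,"wy":0,"wz":0.115},{"dx":0,"dy":0,"dz":0,"wx":0,"wy":0,"wz":0.115}]' >/dev/null
python3 -m inch '[{"dx":0,"dy":0,"dz":0,"wx":0,"wy":0,"wz":0.115},{"dx":0,"dy":0,"dz":0,"wx":0,"wy":0,"wz":0.115},{"dx":0,"dy":0,"dz":0,"wx":0,"wy":0,"wz":0.115},{"dx":0,"dy":0,"dz":0,"wx":0,"wy":0,"wz":0.115},{"dx":0,"dy":0,"dz":0,"wx":0,"wy":0,"wz":0.105}]' >/dev/null
python3 -m inch '[{"dx":0,"dy":0,"dz":0,"wx":0,"wy":0,"wz":0},{"dx":0,"dy":0,"dz":0,"wx":0,"wy":0,"wz":0}]' >/dev/null
python3 go.py 546.5 -150 330 153.7
```

```text
t 5.53 p [471.4 123.8 331.1] yaw 154.13 z [-1.2e-03 -4.0e-04 -1.0e+00] q6 -54.5 w 0.128 F [-1.3  0.2 -1.5] M [-0.01  0.02 -0.03] g 59.8
mm [-187.  -213.6    1.1] units [-1.2469 -1.424   0.0073]
wz deg 0.4294907781948609 units 0.007158179636581015
```

```bash
python3 -m inch '[{"dx":-0.1,"dy":-0.114,"dz":0,"wx":0,"wy":0,"wz":0},{"dx":-0.18,"dy":-0.206,"dz":0,"wx":0,"wy":0,"wz":0},{"dx":-0.18,"dy":-0.206,"dz":0,"wx":0,"wy":0,"wz":0},{"dx":-0.18,"dy":-0.206,"dz":0,"wx":0,"wy":0,"wz":0},{"dx":-0.18,"dy":-0.206,"dz":0,"wx":0,"wy":0,"wz":0}]' >/dev/null
python3 -m inch '[{"dx":-0.18,"dy":-0.206,"dz":0,"wx":0,"wy":0,"wz":0},{"dx":-0.15,"dy":-0.17,"dz":0,"wx":0,"wy":0,"wz":0},{"dx":-0.097,"dy":-0.11,"dz":0,"wx":0,"wy":0,"wz":0.007},{"dx":0,"dy":0,"dz":0,"wx":0,"wy":0,"wz":0},{"dx":0,"dy":0,"dz":0,"wx":0,"wy":0,"wz":0}]' >/dev/null
python3 -m inch '[{"dx":0,"dy":0,"dz":0,"wx":0,"wy":0,"wz":0},{"dx":0,"dy":0,"dz":0,"wx":0,"wy":0,"wz":0}]' >/dev/null
python3 go.py 546.5 -150 300 153.7
python3 - <<'E'
from station import bot
import cv2,numpy as np,pickle
d={n:bot.snapshot(n) for n in("top","scene")};pickle.dump(d,open("s1.pkl","wb"))
f=lambda im,x,y,w,h:cv2.resize(im[y:y+h,x:x+w,::-1],(400,400),interpolation=cv2.INTER_CUBIC)
a=f(d["top"]["color"],320,170,70,70);b=f(d["scene"]["color"],270,100,70,70)
cv2.imwrite("pics/over.png",(255*(np.hstack([a,b])/255.)**.5).astype(np.uint8))
E
```

```text
t 6.53 p [ 545.8 -148.9  331.5] yaw 153.67 z [-6.e-04  7.e-04 -1.e+00] q6 -83.4 w 0.124 F [-0.1 -0.5 -0.9] M [-0.03 -0.02  0.06] g 59.8
mm [-1.2 -0.7 31.5] units [-0.0078 -0.0047  0.2102]
wz deg -0.034915341184017734 units -0.0005819223530669622
```

View pics/over.png

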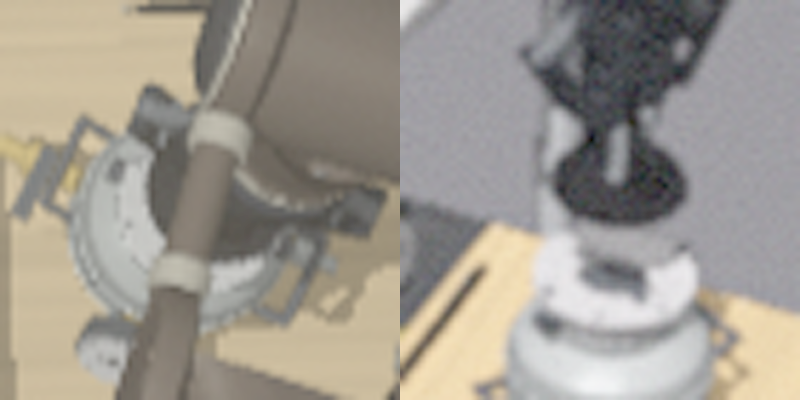

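In the scene view (right half) the cap hangs above the neck, roughly coaxial with it: disc at ~(620,185), hole at ~(612,280). I lower it, watching the force.

```bash
python3 -m inch '[{"dx":-0.008,"dy":-0.005,"dz":0.1,"wx":0,"wy":0,"wz":0},{"dx":0,"dy":0,"dz":0.1,"wx":0,"wy":0,"wz":0},{"dx":0,"dy":0,"dz":0.05,"wx":0,"wy":0,"wz":0},{"dx":0,"dy":0,"dz":0,"wx":0,"wy":0,"wz":0},{"dx":0,"dy":0,"dz":0,"wx":0,"wy":0,"wz":0}]' >/dev/null
python3 go.py 546.5 -150 273 153.7
python3 -m inch '[{"dx":0,"dy":0,"dz":0.02,"wx":0,"wy":0,"wz":0},{"dx":0,"dy":0,"dz":0.02,"wx":0,"wy":0,"wz":0},{"dx":0,"dy":0,"dz":0,"wx":0,"wy":0,"wz":0},{"dx":0,"dy":0,"dz":0,"wx":0,"wy":0,"wz":0}]' >/dev/null
python3 go.py 546.5 -150 273 153.7
```

```text
t 7.05 p [ 546.6 -150.6  294. ] yaw 153.61 z [-9.e-04  4.e-04 -1.e+00] q6 -83.4 w 0.125 F [ 0.4 -0.5 -1. ] M [-0.01 -0.01  0.02] g 59.8
mm [ 0.3  0.5 21.1] units [0.0022 0.003  0.1403]
wz deg -0.08834066159101894 units -0.0014723443598503158
t 7.38 p [ 546.9 -151.3  288.5] yaw 153.55 z [ 3.e-04 -1.e-04 -1.e+00] q6 -83.4 w 0.127 F [-0.3  0.2 -0.7] M [0.02 0.02 0.01] g 59.8
mm [ 1.   0.9 15.5] units [0.0063 0.0063 0.1034]
wz deg -0.15065909118874288 units -0.0025109848531457146
```

```bash
python3 -m inch '[{"dx":0.004,"dy":0.004,"dz":0.02,"wx":0,"wy":0,"wz":0},{"dx":0,"dy":0,"dz":0.01,"wx":0,"wy":0,"wz":0},{"dx":0,"dy":0,"dz":0,"wx":0,"wy":0,"wz":0},{"dx":0,"dy":0,"dz":0,"wx":0,"wy":0,"wz":0}]' >/dev/null
python3 go.py 546.5 -150 273 153.7
python3 -m inch '[{"dx":0,"dy":0,"dz":0.012,"wx":0,"wy":0,"wz":0},{"dx":0,"dy":0,"dz":0,"wx":0,"wy":0,"wz":0},{"dx":0,"dy":0,"dz":0,"wx":0,"wy":0,"wz":0}]' >/dev/null
python3 go.py 546.5 -150 273 153.7
```

```text
t 7.72 p [ 546.4 -150.4  283.6] yaw 153.55 z [-4.e-04  1.e-04 -1.e+00] q6 -83.3 w 0.132 F [ 0.3 -0.2 -2.2] M [-0.   -0.01  0.01] g 59.8
mm [ 0.1  0.4 10.6] units [0.0009 0.0028 0.0704]
wz deg -0.1513347794539186 units -0.0025222463242319765
t 7.97 p [ 546.5 -150.5  281.8] yaw 153.55 z [-3.e-04  1.e-04 -1.e+00] q6 -83.3 w 0.128 F [ 0.  -0.2 -1.8] M [-0.03 -0.01 -0.03] g 59.8
mm [0.2 0.4 8.8] units [0.0014 0.0028 0.0589]
wz deg -0.15232705177197658 units -0.0025387841961996096
```

```bash
python3 -m inch '[{"dx":0,"dy":0.002,"dz":0.02,"wx":0,"wy":0,"wz":0},{"dx":0,"dy":0,"dz":0.012,"wx":0,"wy":0,"wz":0},{"dx":0,"dy":0,"dz":0.01,"wx":0,"wy":0,"wz":0},{"dx":0,"dy":0,"dz":0,"wx":0,"wy":0,"wz":0},{"dx":0,"dy":0,"dz":0,"wx":0,"wy":0,"wz":0}]' >/dev/null
python3 go.py 546.5 -150 273 153.7
python3 -m inch '[{"dx":0,"dy":0,"dz":0.01,"wx":0,"wy":0,"wz":0},{"dx":0,"dy":0,"dz":0.005,"wx":0,"wy":0,"wz":0},{"dx":0,"dy":0,"dz":0,"wx":0,"wy":0,"wz":0},{"dx":0,"dy":0,"dz":0,"wx":0,"wy":0,"wz":0}]' >/dev/null
python3 go.py 546.5 -150 273 153.7
```

```text
t 8.38 p [ 546.6 -150.1  275.4] yaw 153.55 z [-5.e-04  1.e-04 -1.e+00] q6 -83.3 w 0.129 F [ 0.6 -0.5 -1.8] M [-0.02  0.03  0.04] g 59.8
mm [0.1 0.1 2.4] units [0.0008 0.0006 0.016 ]
wz deg -0.15215071168222494 units -0.002535845194703749
t 8.72 p [ 546.7 -150.2  273.4] yaw 153.55 z [-2.e-04  0.e+00 -1.e+00] q6 -83.3 w 0.131 F [-0.4  0.7 -1.2] M [-0.01  0.01 -0.01] g 59.8
mm [0.2 0.1 0.4] units [0.0015 0.0006 0.0023]
wz deg -0.15140271321141086 units -0.002523378553523514
```

Nearly seated and no force yet. I feel for the rim.

```bash
python3 -m inch '[{"dx":0,"dy":0,"dz":0.007,"wx":0,"wy":0,"wz":0},{"dx":0,"dy":0,"dz":0,"wx":0,"wy":0,"wz":0},{"dx":0,"dy":0,"dz":0,"wx":0,"wy":0,"wz":0}]' >/dev/null
python3 go.py
python3 -m inch '[{"dx":0,"dy":0,"dz":0.007,"wx":0,"wy":0,"wz":0},{"dx":0,"dy":0,"dz":0,"wx":0,"wy":0,"wz":0},{"dx":0,"dy":0,"dz":0,"wx":0,"wy":0,"wz":0}]' >/dev/null
python3 go.py
```

```text
t 8.97 p [ 547.  -150.3  272.9] yaw 153.55 z [ 8.e-04 -3.e-04 -1.e+00] q6 -83.3 w 0.13 F [ 0.1 -0.5  1. ] M [0.03 0.08 0.02] g 60.0
t 9.22 p [ 547.  -150.3  272.9] yaw 153.55 z [ 1.1e-03 -5.0e-04 -1.0e+00] q6 -83.3 w 0.127 F [-2.6  0.8  5.5] M [ 0.13  0.44 -0.01] g 60.9
```

```bash
python3 -m inch '[{"dx":0,"dy":0,"dz":0,"wx":0,"wy":0,"wz":0.07},{"dx":0,"dy":0,"dz":0,"wx":0,"wy":0,"wz":0.07},{"dx":0,"dy":0,"dz":0,"wx":0,"wy":0,"wz":0.07},{"dx":0,"dy":0,"dz":0,"wx":0,"wy":0,"wz":0},{"dx":0,"dy":0,"dz":0,"wx":0,"wy":0,"wz":0}]' >/dev/null
python3 go.py
python3 -m inch '[{"dx":0,"dy":0,"dz":0,"wx":0,"wy":0,"wz":0.07},{"dx":0,"dy":0,"dz":0,"wx":0,"wy":0,"wz":0.07},{"dx":0,"dy":0,"dz":0,"wx":0,"wy":0,"wz":0.07},{"dx":0,"dy":0,"dz":0,"wx":0,"wy":0,"wz":0},{"dx":0,"dy":0,"dz":0,"wx":0,"wy":0,"wz":0}]' >/dev/null
python3 go.py 546.5 -150 273 103.7
```

```text
t 9.63 p [ 546.7 -151.2  272.9] yaw 140.95 z [ 3.0e-04 -2.2e-03 -1.0e+00] q6 -70.7 w 0.126 F [-2.8 -2.   5.5] M [-0.15  0.54  0.03] g 60.9
t 10.05 p [ 546.4 -151.3  272.9] yaw 128.35 z [-2.0e-04 -2.5e-03 -1.0e+00] q6 -58.1 w 0.127 F [-3.4 -1.3  5.2] M [-0.22  0.62  0.06] g 60.9
mm [ 1.   0.9 -0.1] units [ 0.0065  0.0061 -0.0008]
wz deg 24.65194260852087 units 0.4108657101420145
```

```bash
python3 -m inch '[{"dx":0,"dy":0,"dz":0,"wx":0,"wy":0,"wz":0.07},{"dx":0,"dy":0,"dz":0,"wx":0,"wy":0,"wz":0.07},{"dx":0,"dy":0,"dz":0,"wx":0,"wy":0,"wz":0.07},{"dx":0,"dy":0,"dz":0,"wx":0,"wy":0,"wz":0.07},{"dx":0,"dy":0,"dz":0,"wx":0,"wy":0,"wz":0.07}]' >/dev/null
python3 -m inch '[{"dx":0,"dy":0,"dz":0,"wx":0,"wy":0,"wz":0.06},{"dx":0,"dy":0,"dz":0,"wx":0,"wy":0,"wz":0},{"dx":0,"dy":0,"dz":0,"wx":0,"wy":0,"wz":0},{"dx":0,"dy":0,"dz":0,"wx":0,"wy":0,"wz":0}]' >/dev/null
python3 go.py 546.5 -150 273 103.7
python3 - <<'E'
from station import bot
import cv2,numpy as np,pickle
d={n:bot.snapshot(n) for n in("top","scene")};pickle.dump(d,open("s2.pkl","wb"))
f=lambda im,x,y,w,h:cv2.resize(im[y:y+h,x:x+w,::-1],(400,400),interpolation=cv2.INTER_CUBIC)
a=f(d["top"]["color"],330,182,50,50);b=f(d["scene"]["color"],283,122,50,50)
cv2.imwrite("pics/turned.png",(255*(np.hstack([a,b])/255.)**.6).astype(np.uint8))
from h import proj
# where the bleed marks should be in the crops, slot-axis estimate -26.3 deg
for n,(x,y) in(("top",(330,182)),("scene",(283,122))):
    for a in(-76.3,103.7,-26.3,153.7):
        P=[546.5+44*np.cos(np.radians(a)),-150+44*np.sin(np.radians(a)),261]
        print(n,a,((proj(d[n],P)[0]-[x,y])*8).round()+([400,0] if n=="scene" else [0,0]))
E
```

```text
t 10.8 p [ 546.  -151.4  272.9] yaw 103.77 z [-0.0012 -0.0026 -1.    ] q6 -33.5 w 0.13 F [-4.7 -2.   6.3] M [-0.19  0.75  0.05] g 61.0
mm [ 1.3  0.8 -0.1] units [ 0.0084  0.0055 -0.0006]
wz deg 0.06747396687026708 units 0.0011245661145044513
top -76.3 [308. 160.]
top 103.7 [ 89. 218.]
top -26.3 [245.  87.]
top 153.7 [153. 292.]
scene -76.3 [612. 134.]
scene 103.7 [574. 265.]
scene -26.3 [525. 145.]
scene 153.7 [665. 253.]
```

View pics/turned.png

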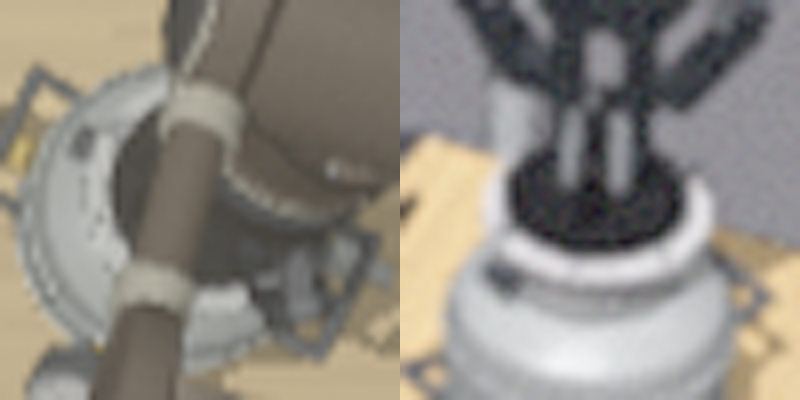

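Run:
```python
import pickle,cv2,numpy as np
from h import *
d=pickle.load(open("s0.pkl","rb"))
for n,c in(("top",(546.5,-150)),("scene",(545.3,-147.5))):
    s=d[n];g=cv2.cvtColor(s["color"],cv2.COLOR_RGB2GRAY).astype(np.float32)
    A=np.radians(np.arange(0,360,4));print(n)
    V=[]
    for r in(39,40.5,42,43.5):
        p=proj(s,np.c_[c[0]+r*np.cos(A),c[1]+r*np.sin(A),np.full(len(A),261)]).astype(np.float32)
        V.append(cv2.remap(g,p[:,:1],p[:,1:],cv2.INTER_LINEAR).ravel())
    V=np.array(V);print([(int(np.degrees(a).round()-360*(a>np.pi)),int(v),int(w)) for a,v,w in zip(A,V.min(0),V.max(0)) if w-v>5 ])
    P=plane(s,np.argwhere(np.ones((1,1))),261)
```

```text
top
[(0, 144, 149), (12, 142, 149), (16, 142, 149), (20, 145, 151), (28, 146, 152), (44, 134, 142), (48, 116, 133), (52, 111, 132), (56, 115, 129), (60, 139, 147), (68, 134, 151), (72, 136, 151), (88, 146, 151), (92, 148, 153), (100, 129, 142), (104, 121, 135), (112, 150, 159), (116, 151, 157), (152, 113, 135), (156, 127, 138), (172, 142, 149), (176, 143, 150), (180, 143, 150), (-160, 140, 151), (-156, 143, 152), (-152, 142, 152), (-148, 145, 152), (-144, 143, 150), (-140, 140, 148), (-136, 138, 148), (-132, 122, 141), (-128, 105, 136), (-124, 105, 132), (-120, 126, 141), (-116, 142, 150), (-112, 143, 150), (-84, 144, 152), (-80, 118, 145), (-76, 128, 149), (-40, 143, 148), (-36, 137, 148), (-32, 125, 145), (-28, 119, 143), (-24, 140, 147), (-20, 136, 145), (-8, 143, 148), (-4, 142, 149)]
scene
[(44, 164, 170), (48, 151, 156), (52, 147, 169), (56, 158, 185), (60, 179, 200), (64, 193, 206), (68, 197, 206), (72, 194, 206), (76, 195, 205), (80, 195, 203), (84, 193, 204), (88, 193, 207), (96, 185, 191), (100, 170, 183), (104, 177, 188), (108, 186, 201), (112, 189, 206), (116, 191, 206), 
[... 254 characters left out ...]
 (-176, 197, 205), (-172, 202, 208), (-168, 195, 205), (-164, 188, 205), (-160, 184, 205), (-156, 182, 206), (-152, 183, 207), (-148, 180, 205), (-144, 176, 201), (-140, 170, 196), (-136, 164, 190), (-132, 147, 178), (-128, 129, 172), (-124, 128, 181), (-120, 146, 193), (-116, 165, 199), (-112, 177, 202), (-108, 174, 204), (-104, 176, 201), (-100, 175, 198), (-96, 173, 198), (-92, 178, 200), (-88, 180, 201), (-84, 178, 200), (-80, 171, 197), (-76, 164, 195), (-72, 167, 197), (-68, 173, 198), (-64, 175, 198), (-60, 177, 204), (-56, 178, 203), (-52, 182, 206), (-48, 185, 205), (-44, 189, 204), (-40, 186, 204), (-36, 178, 201), (-32, 168, 199), (-28, 167, 193), (-24, 183, 190), (-20, 188, 194)]
```

The raised marks appear at bearings of about 103/-78 (bleed), 153/-29 (open) and 53/-126 (lock). The bar is at 103.8, so I nudge it 1° and hold.

```bash
python3 -m inch '[{"dx":0,"dy":0,"dz":0,"wx":0,"wy":0,"wz":0.018},{"dx":0,"dy":0,"dz":0,"wx":0,"wy":0,"wz":0},{"dx":0,"dy":0,"dz":0,"wx":0,"wy":0,"wz":0},{"dx":0,"dy":0,"dz":0,"wx":0,"wy":0,"wz":0},{"dx":0,"dy":0,"dz":0,"wx":0,"wy":0,"wz":0}]' >/dev/null
python3 go.py && python3 -c "
from station import bot
print(bot.finish_job())"
```

```text
t 11.32 p [ 545.9 -151.3  272.9] yaw 102.7 z [-0.0015 -0.0025 -1.    ] q6 -32.5 w 0.129 F [-4.9 -1.6  6.3] M [-0.16  0.72  0.18] g 61.1
the job is handed in; nothing more can be done
None
```

I handed the job in at 11.3 s: the filler cap is seated flat on the neck, turned about 50° clockwise to the bleed marks, short of the lock click, and still gripped at 61 N; no verdict came back, and I didn't measure the rotor angle itself.

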